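Sweep the offcuts off the plank into the catch tray

ROBOT

A 7-joint arm with a two-finger parallel gripper is mounted at the origin on the work surface. World frame = base frame: x ahead of the robot, y to its left, z up, the work surface at z = 0. Lengths are in mm, angles in degrees, forces in N, time in s.
With the tool pointing down it reaches from about 400 to 875 mm from the base axis. Payload 4.4 kg.
Tool frame: the origin (TCP) lies on the centre line of the jaws, within the pads' length; the fingertips stand 11 mm ahead of it and the grasp point (between the pads) lies 8 mm behind it; z points along the fingers, y is the line along which they close (so a half turn about z gives the same grasp; the last joint's range is limited). The gripper opens to 85 mm and grips with 20 to 120 N. Pads are 22 mm wide; open, the fingers measure 114 mm over their backs; the gripper's body (76 mm by 85 mm) begins 54 mm behind the grasp point. The pads swing forward as they close: fully open they stand 13 mm farther back than shut.
Start: joints at [68.766, 36.005, 2.206, 86.941, -1.547, 57.084, -1.146], TCP at [195.094, -620.045, 242.313] pointing down, gripper open.
Joint ranges: [-175.42, 175.42], [-21.48, 121.26], [-71.46, 75.88], [10.55, 141.38], [-63.04, 243.04], [13.31, 113.54], [-168.57, 168.57]. Speed limits (degrees/s): [147.25, 147.25, 180, 180, 180, 180, 180].

INTERFACE

Orientations are given as [roll, pitch, yaw] about the fixed x, y, z axes, in that order (R = Rz(yaw) Ry(pitch) Rx(roll)).
In Python, from station import read_state, snapshot, job_done, find_in, cut_out, tip_of gives the robot as it stands.
- The arm moves only by the tool move_arm, never from a script. Its argument "motion" is one flat list of numbers, 6 for each row, row after row: the shift along the tool's x, y, z in mm, then the turn, a rotation vector about the tool's x, y, z in degrees. In form: [tx, ty, tz, rx, ry, rz, tx, ty, tz, rx, ry, rz, ...]. A call has 1 to 20 rows; each row is the pose to reach, as a shift and turn from the pose commanded when the call began, along the tool's axes at that moment; what a row does not reach only later rows make up. A row lasts 1/12 s, in which the tool goes at most 41.7 mm and 7.16 degrees, less where a joint would pass 70% of its speed; a pose out of reach is approached as far as the arm can. A call with a gripper value outside its range is refused whole. "claw" is the closure in counts, from 0 (fully open) to 255 (shut), set as the call begins (left out, the last holds). The fingers move at their own pace and stop on an object; "squeeze" is the grip in N (left out, the last holds). Time passes only in rows, so rows that repeat a pose let the fingers close. It gives the time, the measured TCP pose, the force, the opening and the grip force at its end, in the units of the state.
- read_state(): the state, without advancing time (a new reading comes with each control period).
- snapshot(name): name is "scene" or "top" or "wrist"; returns a dict with "color" (384x512x3 uint8, red, green, blue), "K" (3x3 intrinsics, pixels), "pose" (4x4, takes a point from camera to world coordinates). Camera axes: x right, y down, z forward; pixel columns grow to the right and rows downward; lengths in mm; the calibration is good to about 2 mm. A picture is of the moment at which its call begins. There is no depth.
- job_done(): hands the job in; it is judged then, once.
Trained networks look in the newest picture that a camera, given by its name, has taken for a name from the list of things; names that differ only in an ending like _2 or _b are one class to them, and where a whole thing is asked for, a point or a joint stands for the part that bears it (a point fixed in the world has none). Each returns a list of dicts, best first, with "p" (0 to 1); they miss things now and then, are a little off and sometimes report something else, mostly with a low value. They report only what shows in the picture. A call takes as long as a camera call.
- find_in(camera, thing): "point" ([x, y, z] in mm, in the coordinates of the camera as it stood for that picture, good to about 4 mm: the middle of the surface that is visible of it).
- cut_out(camera, thing): "mask" (384x512 bool, what is visible of it).
- tip_of(camera, thing): "point" ([x, y, z] in mm, in the coordinates of the camera as it stood for that picture, good to about 4 mm: a listed point, or the origin of a listed thing).
The state is a dict: "t": time; "q": joint angles; "qd": joint speeds; "joint_torque": joint torques, N m; "tool_pos": TCP position; "orientation": TCP orientation; "force": force on the tool from outside, world axes, zero at the start; "torque": the same for the moment, N m; "gripper_width": finger opening in mm; "grasp_force": force on a finger pad.
Only numpy, scipy, OpenCV 4.12 (cv2) and the standard library are available. Lean on these libraries where they do the work, as an engineer would, in place of code of your own. Each camera call takes 0.05 s, during which the arm holds its last target. There are 200 camera calls.

TASK

Clear the three dark wooden offcuts (a block, an L-shaped piece and a round slice) off the clamped pine plank: push each along the plank with the fingers, off the plank's end and down into the open steel catch tray that stands against it, so that all three end up inside the tray, clear of the plank (they may lie on one another). Only push them, never pick them up or lift them off the plank, and leave the tape measure, the sanding block, the holdfast and everything else on the bench where they are.

Things in the scene. Friction and masses are not known exactly. Their poses are not given: they have to be found in the camera images.
- plank: Pine plank fixed flat on the bench, 240 (x) x 440 (y, lengthwise) x 45 mm; origin at the centre of its underside, on the bench. Steel holdfast fixed to it: 28 mm pad on top at its (x, y) = (102, 30) mm, bar rising 53 mm above the top and over the +x edge to the bench. Thin dark lines are only marks. Offcuts lie along a strip nearer the robot (centres at x -55 to -5 mm), tape and sander by the far edge.
- tray: Open steel catch tray, fixed, 240 (x) x 150 (y) x 38 mm high, walls and floor 4 mm; origin at the centre of its underside, axes parallel to the plank's. It stands with a long side against one end (+y or -y) of the plank with a gap of 2 mm; which end varies. Its rim lies 7 mm below the plank's top.
- case: Closed grey plastic tool case, fixed, 240 x 150 x 38 mm (its latches are flush looks), against the plank's other end. Not for offcuts. Origin at the centre of its underside.
- block: Dark wooden rectangular offcut, 44 x 30 x 20 mm (x, y, z), about 20 g, lying flat; origin at its centre, 10 mm above the plank's top.
- notched: Dark wooden L-shaped offcut, 44 x 40 mm outline, 20 mm thick, arms 18 mm wide, about 18 g, lying flat. Origin at its balance point at mid-thickness (10 mm above the plank's top): in its own axes it spans x -18 to +26 mm and y -16 to +24 mm, the missing corner being x > 0, y > 2 mm.
- slice: Dark wooden round slice, 40 mm in diameter, 20 mm thick, about 18 g, lying flat; origin at its centre, 10 mm above the plank's top.
- tape: Black tape measure, 50 x 62 x 32 mm, standing loose on the plank's far half; leave. Origin at the centre of its underside.
- sander: Cork sanding block, 51 x 86 x 28 mm, loose on the plank's far half; leave. Origin at the centre of its underside.
- rotary: Grey hand-held rotary tool lying on the bench beyond the plank, about 185 mm long along its y axis, 46 mm high; leave. Origin on the bench, at the front end of its thick body.
- glue: White glue bottle, 52 mm in diameter, 110 mm tall, on the bench beyond the plank; leave. Origin at the centre of its underside.
- driver: Screwdriver lying on the bench between the plank and the robot, along the plank and lower than its top; leave.

How it is judged (in metres and radians):
At the end, for the whole second after the job is handed in: The centres of all three offcuts are between the tray's walls and less than 46 mm above the bench, they no longer touch the plank and are at rest (under 20 mm/s), and no bystander is more than 30 mm from where it stood (x of block in the frame of tray between -0.116 and 0.116 m and y of block in the frame of tray between -0.071 and 0.071 m and z of each of block, notched, slice in the frame of tray below 0.046 m and contact force between each of block, notched, slice and plank below 0.05 N and linear speed of each of block, notched, slice below 0.02 m/s and x of notched in the frame of tray between -0.116 and 0.116 m and y of notched in the frame of tray between -0.071 and 0.071 m and x of slice in the frame of tray between -0.116 and 0.116 m and y of slice in the frame of tray between -0.071 and 0.071 m and not (distance of any of tape, sander, rotary, glue, driver from where it was at the start of the episode above 0.03 m)).
It fails at once if an offcut is lifted: its centre rises more than 18 mm above its height when lying on the plank (height (world z) of any of block, notched, slice above 0.073 m).
It fails at once if an offcut is carried: the fingers hold it over 5 mm above its height when lying on the plank, with neither the plank nor another offcut under it ((height (world z) of block above 0.06 m and contact force between the fingers and block above 0.5 N and contact force between block and plank below 0.01 N and contact force between block and notched below 0.01 N and contact force between block and slice below 0.01 N) or (height (world z) of notched above 0.06 m and contact force between the fingers and notched above 0.5 N and contact force between notched and plank below 0.01 N and contact force between notched and block below 0.01 N and contact force between notched and slice below 0.01 N) or (height (world z) of slice above 0.06 m and contact force between the fingers and slice above 0.5 N and contact force between slice and plank below 0.01 N and contact force between slice and block below 0.01 N and contact force between slice and notched below 0.01 N)).
It fails at once if a bystander is displaced by more than 30 mm (distance of any of tape, sander, rotary, glue, driver from where it was at the start of the episode above 0.03 m).
It also fails if it takes over 67 s, if anything falls off the work surface, if the arm or the gripper's body presses on something with over 40 N, if the wrist force passes 120 N, or if a joint passes its speed limit or range.

## Working session

There is one attempt and no reset: what is moved stays moved. The work goes in short steps, Python scripts to look and compute and a tool call to move; the robot and the scene stay as the last step left them, time stands still between calls to the robot, and variables do not carry over. Pictures are saved under pics/ and viewed, at most 10 in all, crops included, and the job is handed in when it is done.

Besides the shell and the picture viewer there is one more tool, called after "Call:" by a JSON object that holds its "api" and its "payload", one argument or row to a line. move_arm: Moves the arm, as the interface text tells. Its arguments: {"type":"object","properties":{"motion":{"type":"array"},"claw":{"type":"number"},"squeeze":{"type":"number"}},"required":["motion"]}

```bash
mkdir -p pics; cat > h.py <<'E'
import numpy as np,cv2
from station import *
def W(s,p): return (s["pose"]@np.r_[p,1])[:3]
E
python3 - <<'E'
from h import *
st=read_state();print(st["t"],st["tool_pos"],st["orientation"])
for c in ("top","scene"):
    s=snapshot(c);cv2.imwrite(f"pics/{c}0.png",s["color"][:,:,::-1])
    for n in ["plank","tray","case","block","notched","slice","tape","sander"]:
        for f in (tip_of,):
            r=f(c,n)
            print(c,n,[(round(d["p"],2),W(s,d["point"]).round().tolist()) for d in r[:2]])
E
```

```text
0.0 [ 194.93540924 -619.43592089  241.37775756] [-1.79889101e+02  3.86321258e-06  1.74654265e+01]
top plank [(0.66, [549.0, 19.0, -2.0]), (0.46, [542.0, 315.0, -0.0])]
top tray [(0.65, [545.0, 315.0, 1.0]), (0.23, [497.0, 22.0, 51.0])]
top case [(0.8, [557.0, -279.0, 0.0])]
top block [(0.63, [523.0, -92.0, 52.0])]
top notched [(0.75, [530.0, 139.0, 55.0])]
top slice [(0.49, [501.0, 24.0, 53.0])]
top tape [(0.59, [624.0, 174.0, 48.0])]
top sander [(0.85, [631.0, -93.0, 42.0])]
scene plank [(0.77, [543.0, 18.0, 2.0])]
scene tray [(0.84, [535.0, 316.0, -1.0])]
scene case [(0.69, [556.0, -274.0, -1.0])]
scene block [(0.87, [524.0, -86.0, 55.0]), (0.44, [727.0, 181.0, -1.0])]
scene notched [(0.71, [525.0, 142.0, 56.0]), (0.24, [740.0, -98.0, 4.0])]
scene slice [(0.79, [502.0, 22.0, 56.0])]
scene tape [(0.94, [622.0, 167.0, 44.0])]
scene sander [(0.87, [630.0, -88.0, 48.0])]
```

View pics/top0.png

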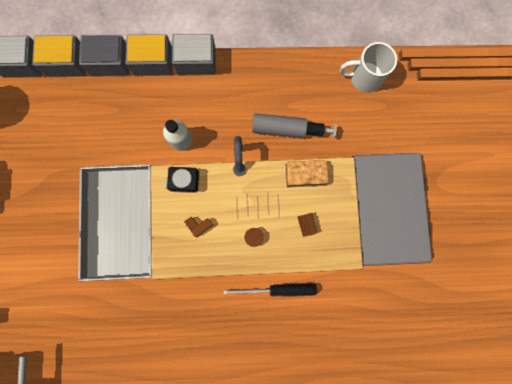

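Top view: tray at left (+y; pixels 80–150, 167–278), case at right. L at (199,227), slice at (254,237), block at (308,224), with tape (183,179) and sander (307,173) on the far side. The networks agree. I'll push the pieces one at a time, L first, with both fingers abreast.

Call:
{"api": "move_arm", "payload": {
  "motion": [526, -570, 100, 0, 0, -74.5, 526, -570, 100, 0, 0, -74.5, 526, -570, 100, 0, 0, -74.5, 526, -570, 100, 0, 0, -74.5, 526, -570, 100, 0, 0, -74.5, 526, -570, 100, 0, 0, -74.5, 526, -570, 100, 0, 0, -74.5, 526, -570, 100, 0, 0, -74.5, 526, -570, 100, 0, 0, -74.5, 526, -570, 100, 0, 0, -74.5, 526, -570, 100, 0, 0, -74.5, 526, -570, 100, 0, 0, -74.5, 526, -570, 100, 0, 0, -74.5, 526, -570, 100, 0, 0, -74.5, 526, -570, 100, 0, 0, -74.5, 526, -570, 100, 0, 0, -74.5, 526, -570, 100, 0, 0, -74.5, 526, -570, 100, 0, 0, -74.5, 526, -570, 100, 0, 0, -74.5, 526, -570, 100, 0, 0, -74.5],
  "claw": 195
}}

```text
t: 2.57
tool_pos: [528.7, 90.6, 142.3]
orientation: [179.7, -0.4, 92.5]
force: [-0.2, 0.7, 0.0]
gripper_width: 19.9
grasp_force: 0.0
```

```bash
python3 - <<'E'
from h import *
for c in ("scene","top","wrist"):
    s=snapshot(c);
    if c!="top": cv2.imwrite(f"pics/{c}1.png",s["color"][:,:,::-1])
    for n in ["block","notched","slice"]:
        print(c,n,[(round(d["p"],2),W(s,d["point"]).round().tolist()) for d in tip_of(c,n)[:1]])
st=read_state();print(st["t"],st["tool_pos"],st["orientation"],st["force"])
E
```

```text
scene block [(0.87, [523.0, -86.0, 54.0])]
scene notched [(0.77, [522.0, 142.0, 56.0])]
scene slice [(0.75, [499.0, 23.0, 55.0])]
top block [(0.74, [523.0, -89.0, 54.0])]
top notched []
top slice [(0.36, [500.0, 22.0, 52.0])]
wrist block []
wrist notched [(0.68, [526.0, 138.0, 58.0])]
wrist slice []
3.1667 [525.83291096  80.91785102 142.48203376] [1.79986859e+02 6.67573856e-03 9.19038965e+01] [ 0.98605489  0.58844111 -0.50125751]
```

View pics/wrist1.png

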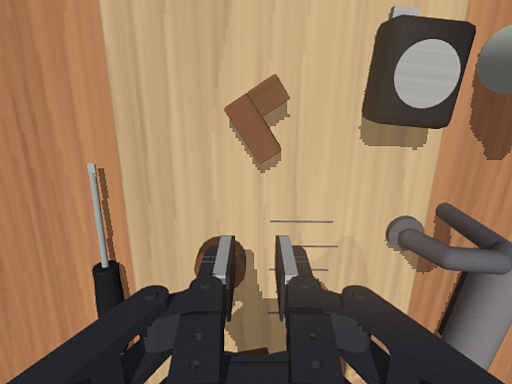

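Wrist view: L at (258,122) lies straight ahead of the fingers; the tape (425,72) is well clear on the right. I'll narrow the gap so the L's arm can't enter, then descend and push.

Call:
{"api": "move_arm", "payload": {
  "motion": [0, 0, 25, 0, 0, 0, 0, 0, 50, 0, 0, 0, 0, 0, 70, 0, 0, 0, 0, 0, 78, 0, 0, 0, 0, 0, 82, 0, 0, 0, 0, 0, 82, 0, 0, 0, 7, 0, 82, 0, 0, 0, 14, 0, 82, 0, 0, 0, 21, 0, 82, 0, 0, 0, 28, 0, 82, 0, 0, 0, 35, 0, 82, 0, 0, 0, 42, 0, 82, 0, 0, 0, 49, 0, 82, 0, 0, 0, 56, 0, 82, 0, 0, 0, 63, 0, 82, 0, 0, 0, 70, 0, 82, 0, 0, 0, 77, 0, 82, 0, 0, 0, 84, 0, 82, 0, 0, 0, 90, 0, 82, 0, 0, 0, 90, 0, 82, 0, 0, 0],
  "claw": 213
}}

```text
t: 4.83
tool_pos: [522.6, 173.6, 60.4]
orientation: [180.0, -0.1, 92.1]
force: [-0.3, -0.3, -0.5]
gripper_width: 14.1
grasp_force: 0.0
```

```bash
python3 - <<'E'
from h import *
for c in ("scene","wrist"):
    s=snapshot(c);
    cv2.imwrite(f"pics/{c}2.png",s["color"][:,:,::-1])
    for n in ["notched"]:
        print(c,n,[(round(d["p"],2),W(s,d["point"]).round().tolist()) for d in tip_of(c,n)[:1]])
st=read_state();print(st["t"],st["tool_pos"],st["orientation"],st["force"])
E
```

```text
scene notched [(0.57, [505.0, 207.0, 61.0])]
wrist notched [(0.86, [503.0, 208.0, 56.0])]
5.0333 [522.745553   170.91115662  60.30768424] [-1.79994134e+02  2.99627824e-02  9.19297487e+01] [ 0.43015888 -0.57194656  0.59984244]
```

View pics/wrist2.png

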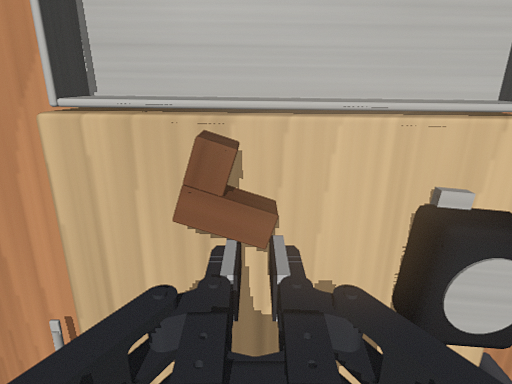

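Wrist view: L (228,190) has turned and slid to the left of the fingers (gap at 255,250), and the tray wall is just ahead at row 103. I'll back off, re-centre and push it over the end.

Call:
{"api": "move_arm", "payload": {
  "motion": [-6, 0, 0, 0, 0, 0, -12, 0, 0, 0, 0, 0, -12, -8, 0, 0, 0, 0, -12, -16, 0, 0, 0, 0, -12, -21, 0, 0, 0, 0, -8, -21, 0, 0, 0, 0, 0, -21, 0, 0, 0, 0, 8, -21, 0, 0, 0, 0, 16, -21, 0, 0, 0, 0, 24, -21, 0, 0, 0, 0, 32, -21, 0, 0, 0, 0, 40, -21, 0, 0, 0, 0, 48, -21, 0, 0, 0, 0, 56, -21, 0, 0, 0, 0, 64, -21, 0, 0, 0, 0, 72, -21, 0, 0, 0, 0, 80, -21, 0, 0, 0, 0, 88, -21, 0, 0, 0, 0, 92, -21, 0, 0, 0, 0, 92, -21, 0, 0, 0, 0]
}}

```text
t: 6.7
tool_pos: [498.4, 264.3, 60.4]
orientation: [180.0, -0.1, 92.1]
force: [-0.4, -0.3, -1.2]
gripper_width: 13.9
grasp_force: 0.0
```

```bash
python3 - <<'E'
from h import *
for c in ("scene","top","wrist"):
    s=snapshot(c);
    cv2.imwrite(f"pics/{c}3.png",s["color"][:,:,::-1])
    for n in ["notched","slice"]:
        print(c,n,[(round(d["p"],2),W(s,d["point"]).round().tolist()) for d in tip_of(c,n)[:1]])
st=read_state();print(st["t"],st["tool_pos"],st["orientation"],st["force"])
E
```

```text
scene notched [(0.72, [527.0, -85.0, 55.0])]
scene slice [(0.59, [497.0, 26.0, 57.0])]
top notched [(0.74, [524.0, 261.0, 21.0])]
top slice [(0.56, [501.0, 22.0, 51.0])]
wrist notched [(0.97, [521.0, 267.0, 25.0])]
wrist slice []
7.15 [498.6900375  262.34256899  60.332769  ] [1.79998881e+02 8.24301656e-03 9.19325793e+01] [-0.91193908 -0.30973114  0.0990988 ]
```

View pics/wrist3.png

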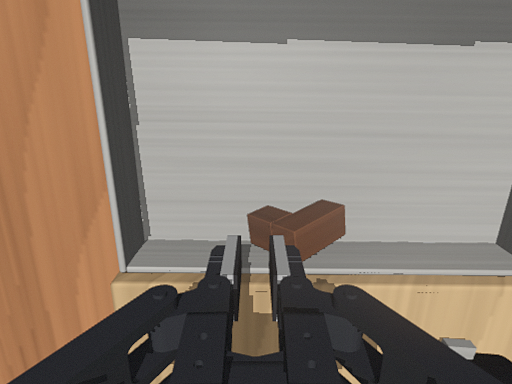

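Wrist view: L is in the tray at (297,228), resting by the near wall. Next I'll raise, go back behind the slice, and angle the push 9° toward −x so it lands beside the L.

Call:
{"api": "move_arm", "payload": {
  "motion": [0, 0, -20, 0, 0, 0, 0, 0, -42, 0, 0, 0, -25, 0, -42, 0, 0, 0, -60, 0, -42, 0, 0, -3, -95, 0, -42, 0, 0, -6, -130, 0, -42, 0, 0, -9, -165, 0, -42, 0, 0, -9, -200, 1, -42, 0, 0, -9, -235, 2, -42, 0, 0, -9, -265, 2, -42, 0, 0, -9, -282, 2, -42, 0, 0, -9, -289, 2, -42, 0, 0, -9, -289, 2, -42, 0, 0, -9, -289, 2, -42, 0, 0, -9, -289, 2, -25, 0, 0, -9, -289, 2, -10, 0, 0, -9, -289, 2, -2, 0, 0, -9, -289, 2, 0, 0, 0, -9, -289, 2, 0, 0, 0, -9],
  "claw": 195
}}

```text
t: 8.73
tool_pos: [510.2, -24.5, 59.9]
orientation: [-179.9, -0.0, 101.1]
force: [0.1, -0.5, -0.5]
gripper_width: 20.1
grasp_force: 0.0
```

```bash
python3 - <<'E'
from h import *
s=snapshot("wrist");cv2.imwrite("pics/wrist4.png",s["color"][:,:,::-1])
for n in ["slice"]:
    print([(round(d["p"],2),W(s,d["point"]).round().tolist()) for d in tip_of("wrist",n)[:1]])
st=read_state();print(st["t"],st["tool_pos"],st["orientation"],st["force"])
R=cv2.Rodrigues(np.array([0,0,1.])*np.radians(st["orientation"][2]))[0]@np.diag([1,-1,-1])
for d in tip_of("wrist","slice")[:1]: print(R.T@(W(s,d["point"])-st["tool_pos"]))
E
```

```text
[(0.6, [497.0, 20.0, 52.0])]
8.8333 [510.87633619 -25.20543784  60.76122823] [ 1.79954378e+02 -9.99488825e-03  1.01028954e+02] [-0.42049008 -0.04024683 -0.31252568]
[47.16475228 -5.18939899  8.82797755]
```

View pics/wrist4.png

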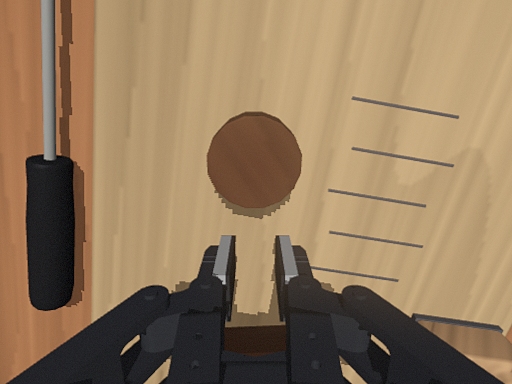

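The slice at (255,160) is centred on the gap (255,265). Push.

Call:
{"api": "move_arm", "payload": {
  "motion": [8, 0, 0, 0, 0, 0, 16, 0, 0, 0, 0, 0, 24, 0, 0, 0, 0, 0, 33, 0, 0, 0, 0, 0, 43, 0, 0, 0, 0, 0, 53, 0, 0, 0, 0, 0, 64, 0, 0, 0, 0, 0, 75, 0, 0, 0, 0, 0, 86, 0, 0, 0, 0, 0, 97, 0, 0, 0, 0, 0, 108, 0, 0, 0, 0, 0, 119, 0, 0, 0, 0, 0, 130, 0, 0, 0, 0, 0, 141, 0, 0, 0, 0, 0, 152, 0, 0, 0, 0, 0, 163, 0, 0, 0, 0, 0, 174, 0, 0, 0, 0, 0, 184, 0, 0, 0, 0, 0, 192, 0, 0, 0, 0, 0, 200, 0, 0, 0, 0, 0]
}}

```text
t: 10.55
tool_pos: [472.2, 171.2, 60.3]
orientation: [-180.0, 0.0, 101.0]
force: [-0.0, -0.3, 0.2]
gripper_width: 20.1
grasp_force: 0.1
```

```bash
python3 - <<'E'
from h import *
s=snapshot("wrist");cv2.imwrite("pics/wrist5.png",s["color"][:,:,::-1])
st=read_state();print(st["t"],st["tool_pos"],st["orientation"],st["force"])
R=cv2.Rodrigues(np.array([0,0,1.])*np.radians(st["orientation"][2]))[0]@np.diag([1,-1,-1])
for d in tip_of("wrist","slice")[:2]: print(d["p"],W(s,d["point"]),R.T@(W(s,d["point"])-st["tool_pos"]))
E
```

```text
10.6 [472.04871603 173.1878556   60.39274224] [ 1.79962924e+02 -9.33218323e-02  1.01092487e+02] [ 0.49987986  1.73281783 -0.10182705]
0.6 [465.51141261 193.06973139  53.43832786] [20.76817394 -2.59003326  6.95441438]
```

The slice is seated in the cradle; push it on over the end.

Call:
{"api": "move_arm", "payload": {
  "motion": [9, 0, 0, 0, 0, 0, 18, 0, 0, 0, 0, 0, 28, 0, 0, 0, 0, 0, 38, 0, 0, 0, 0, 0, 48, 0, 0, 0, 0, 0, 58, 0, 0, 0, 0, 0, 68, 0, 0, 0, 0, 0, 78, 0, 0, 0, 0, 0, 87, 0, 0, 0, 0, 0, 92, 0, 0, 0, 0, 0, 92, 0, 0, 0, 0, 0, 92, 0, 0, 0, 0, 0]
}}

```text
t: 11.65
tool_pos: [454.9, 260.6, 60.3]
orientation: [-180.0, 0.0, 101.0]
force: [1.0, -0.4, -0.5]
gripper_width: 20.1
grasp_force: 0.0
```

```bash
python3 - <<'E'
from h import *
for c in ("top","wrist","scene"):
    s=snapshot(c);cv2.imwrite(f"pics/{c}6.png",s["color"][:,:,::-1])
    for n in ["notched","slice","block"]:
        print(c,n,[(round(d["p"],2),W(s,d["point"]).round().tolist()) for d in tip_of(c,n)[:1]])
st=read_state();print(st["t"],st["tool_pos"],st["orientation"],st["force"])
E
```

```text
top notched [(0.63, [526.0, 264.0, 20.0])]
top slice [(0.52, [456.0, 259.0, 23.0])]
top block [(0.7, [524.0, -87.0, 55.0])]
wrist notched [(0.74, [521.0, 266.0, 25.0])]
wrist slice [(0.71, [452.0, 256.0, 20.0])]
wrist block []
scene notched [(0.67, [519.0, 266.0, 25.0])]
scene slice [(0.62, [458.0, 255.0, 25.0])]
scene block [(0.61, [523.0, -88.0, 56.0])]
12.25 [454.98436554 260.52901136  60.35445918] [1.79997678e+02 7.43045045e-04 1.00952866e+02] [-0.66632289  0.45287547  0.22248851]
```

View pics/wrist6.png

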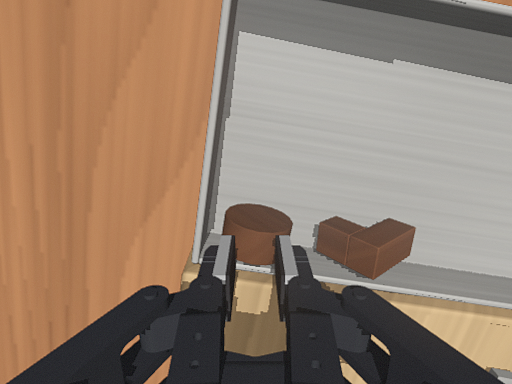

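The slice (258,230) and L (365,245) are both in the tray. Now the block: I'll go back behind it and angle toward +x, short of the tape, so it lands beside the L.

Call:
{"api": "move_arm", "payload": {
  "motion": [0, 0, -20, 0, 0, 0, 0, 0, -42, 0, 0, 0, -30, 0, -42, 0, 0, 3, -68, -2, -42, 0, 0, 6, -106, -3, -42, 0, 0, 9, -144, -5, -42, 0, 0, 12, -182, -7, -42, 0, 0, 15, -220, -9, -42, 0, 0, 19, -258, -11, -42, 0, 0, 19, -296, -13, -42, 0, 0, 19, -334, -15, -42, 0, 0, 19, -370, -16, -42, 0, 0, 19, -395, -17, -42, 0, 0, 19, -407, -17, -42, 0, 0, 19, -407, -17, -42, 0, 0, 19, -407, -17, -25, 0, 0, 19, -407, -17, -10, 0, 0, 19, -407, -17, -2, 0, 0, 19, -407, -17, 0, 0, 0, 19, -407, -17, 0, 0, 0, 19]
}}

```text
t: 13.92
tool_pos: [515.3, -140.4, 59.9]
orientation: [-179.9, -0.0, 82.1]
force: [-0.3, -0.5, 1.4]
gripper_width: 20.3
grasp_force: 0.0
```

```bash
python3 - <<'E'
from h import *
s=snapshot("wrist");cv2.imwrite("pics/wrist7.png",s["color"][:,:,::-1])
st=read_state();print(st["t"],st["tool_pos"],st["orientation"],st["force"])
R=cv2.Rodrigues(np.array([0,0,1.])*np.radians(st["orientation"][2]))[0]@np.diag([1,-1,-1])
for d in tip_of("wrist","block")[:2]: print(d["p"],W(s,d["point"]),R.T@(W(s,d["point"])-st["tool_pos"]))
E
```

```text
13.9667 [ 515.80756811 -140.84202745   60.45875239] [-1.79985573e+02 -3.06043139e-02  8.20687494e+01] [0.97217756 0.07983742 0.395707  ]
0.78 [528.17682121 -88.37057735  57.27369446] [53.6762952   5.01067188  3.18505794]
```

View pics/wrist7.png

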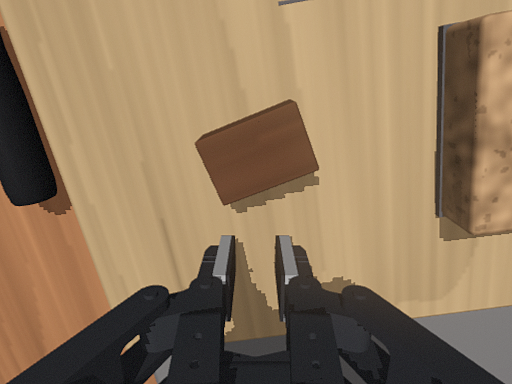

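Block at (257,152) is centred, turned about 20°; the two fingers should square it up. Push part way, then check.

Call:
{"api": "move_arm", "payload": {
  "motion": [8, 1, 0, 0, 0, 0, 16, 1, 0, 0, 0, 0, 24, 1, 0, 0, 0, 0, 31, 1, 0, 0, 0, 0, 38, 1, 0, 0, 0, 0, 45, 1, 0, 0, 0, 0, 52, 1, 0, 0, 0, 0, 60, 1, 0, 0, 0, 0, 68, 1, 0, 0, 0, 0, 77, 1, 0, 0, 0, 0, 86, 1, 0, 0, 0, 0, 95, 1, 0, 0, 0, 0, 105, 1, 0, 0, 0, 0, 115, 1, 0, 0, 0, 0, 125, 1, 0, 0, 0, 0, 135, 1, 0, 0, 0, 0, 145, 1, 0, 0, 0, 0, 155, 1, 0, 0, 0, 0, 163, 1, 0, 0, 0, 0, 170, 1, 0, 0, 0, 0]
}}

```text
t: 15.68
tool_pos: [540.6, 27.2, 60.3]
orientation: [180.0, -0.0, 82.0]
force: [-1.2, -0.6, 0.5]
gripper_width: 19.9
grasp_force: 0.2
```

```bash
python3 - <<'E'
from h import *
s=snapshot("wrist");cv2.imwrite("pics/wrist8.png",s["color"][:,:,::-1])
st=read_state();print(st["t"],st["tool_pos"],st["orientation"],st["force"])
R=cv2.Rodrigues(np.array([0,0,1.])*np.radians(st["orientation"][2]))[0]@np.diag([1,-1,-1])
for d in tip_of("wrist","block")[:2]: print(d["p"],W(s,d["point"]),R.T@(W(s,d["point"])-st["tool_pos"]))
E
```

```text
15.7333 [540.85416249  28.86602193  60.38600932] [ 1.79973594e+02 -8.88690389e-02  8.20978334e+01] [ 1.04122176  2.08948225 -1.24612978]
0.82 [555.22171975  53.14105665  54.94125293] [26.01980595 10.89374641  5.44475639]
```

View pics/wrist8.png

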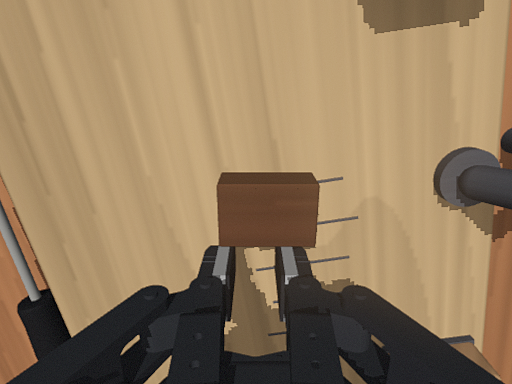

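The block (268,210) is squared against both fingers, about 5 mm right of centre. I'll continue over the end with a slight bias away from the tape.

Call:
{"api": "move_arm", "payload": {
  "motion": [10, 0, 0, 0, 0, 0, 21, -1, 0, 0, 0, 0, 33, -1, 0, 0, 0, 0, 46, -2, 0, 0, 0, 0, 59, -3, 0, 0, 0, 0, 72, -4, 0, 0, 0, 0, 85, -5, 0, 0, 0, 0, 98, -5, 0, 0, 0, 0, 111, -5, 0, 0, 0, 0, 124, -5, 0, 0, 0, 0, 137, -5, 0, 0, 0, 0, 150, -5, 0, 0, 0, 0, 163, -5, 0, 0, 0, 0, 176, -5, 0, 0, 0, 0, 189, -5, 0, 0, 0, 0, 202, -5, 0, 0, 0, 0, 215, -5, 0, 0, 0, 0, 228, -5, 0, 0, 0, 0, 236, -5, 0, 0, 0, 0, 236, -5, 0, 0, 0, 0]
}}

```text
t: 17.45
tool_pos: [568.4, 263.6, 60.4]
orientation: [180.0, -0.1, 82.1]
force: [-0.7, 2.1, -0.4]
gripper_width: 20.1
grasp_force: 0.0
```

Call:
{"api": "move_arm", "payload": {
  "motion": [0, 0, -30, 0, 0, 0, 0, 0, -60, 0, 0, 0, -30, 0, -90, 0, 0, 0, -65, 0, -110, 0, 0, 0, -100, 0, -110, 0, 0, 0, -130, 0, -110, 0, 0, 0, -150, 0, -110, 0, 0, 0, -150, 0, -110, 0, 0, 0, -150, 0, -110, 0, 0, 0, -150, 0, -110, 0, 0, 0]
}}

```text
t: 18.28
tool_pos: [547.6, 112.3, 170.4]
orientation: [180.0, -0.0, 82.0]
force: [-0.2, 0.9, -0.4]
gripper_width: 20.1
grasp_force: 0.0
```

```bash
python3 - <<'E'
from h import *
for c in ("top","scene","wrist"):
    s=snapshot(c);cv2.imwrite(f"pics/{c}9.png",s["color"][:,:,::-1])
    for n in ["notched","slice","block","tape"]:
        print(c,n,[(round(d["p"],2),W(s,d["point"]).round().tolist()) for d in tip_of(c,n)[:1]])
st=read_state();print(st["t"],st["tool_pos"])
a=cv2.imread("pics/wrist9.png");b=cv2.imread("pics/scene9.png")
cv2.imwrite("pics/f.png",cv2.resize(np.vstack([a,b]),(450,600)) if 0 else cv2.resize(np.hstack([a,b]),(800,300)))
E
```

```text
top notched []
top slice []
top block []
top tape []
scene notched [(0.59, [521.0, 263.0, 24.0])]
scene slice [(0.68, [458.0, 255.0, 24.0])]
scene block [(0.7, [583.0, 272.0, 18.0])]
scene tape [(0.66, [622.0, 171.0, 48.0])]
wrist notched [(0.51, [631.0, -93.0, 44.0])]
wrist slice [(0.59, [454.0, 254.0, 22.0])]
wrist block [(0.44, [740.0, -96.0, -4.0])]
wrist tape [(0.71, [621.0, 172.0, 45.0])]
19.0333 [547.49278724 111.84554234 170.3169102 ]
```

View pics/f.png

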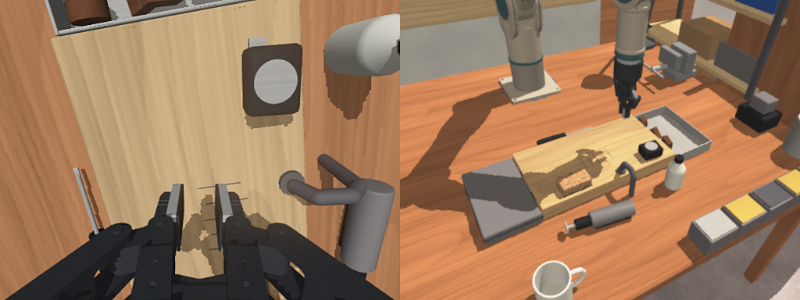

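All three appear to be in the tray. One close look to check that none leans on the plank.

Call:
{"api": "move_arm", "payload": {
  "motion": [30, -10, 0, 0, 0, 2, 60, -20, 0, 0, 0, 0, 85, -30, 0, 0, 0, -5, 100, -35, 0, 0, 0, -10, 100, -35, 0, 0, 0, -10, 100, -35, 0, 0, 0, -10, 100, -35, 0, 0, 0, -10]
}}

```text
t: 19.62
tool_pos: [527.2, 214.2, 170.2]
orientation: [-180.0, 0.1, 91.8]
force: [0.1, -0.4, -0.8]
gripper_width: 19.7
grasp_force: 0.0
```

```bash
python3 - <<'E'
from h import *
s=snapshot("wrist");cv2.imwrite("pics/wristA.png",cv2.resize(s["color"][:,:,::-1],(800,600)))
for n in ["notched","slice","block"]:
    print(n,[(round(d["p"],2),W(s,d["point"]).round().tolist()) for d in tip_of("wrist",n)[:1]])
E
```

```text
notched [(0.83, [522.0, 267.0, 21.0])]
slice [(0.64, [452.0, 254.0, 23.0])]
block [(0.83, [583.0, 271.0, 20.0])]
```

View pics/wristA.png

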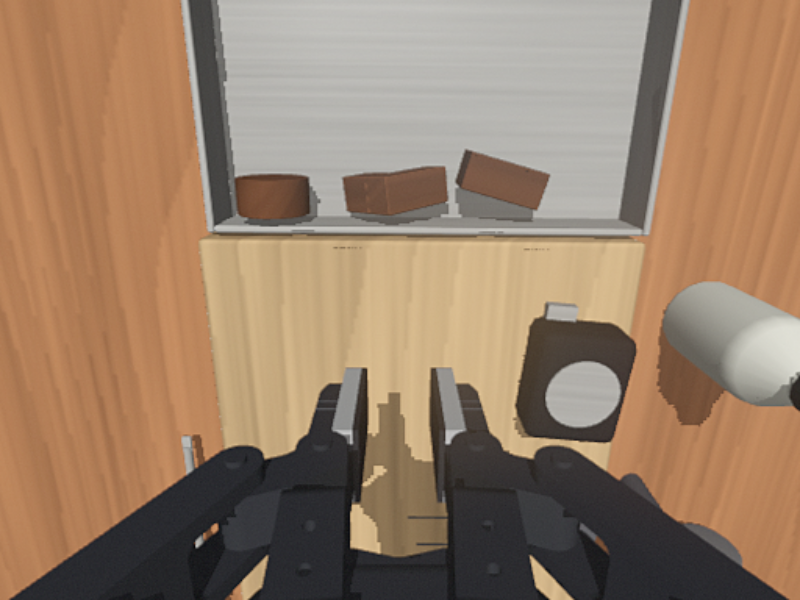

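The slice (272,197), L (395,190) and block (503,180) all lie inside the wall line (row 228), clear of the plank. The tape hasn't moved. Handing in.

```bash
python3 -c "from station import *;print(job_done())"
```

```text
the job is handed in; nothing more can be done
None
```

I pushed all three offcuts off the plank's end into the tray. In the last picture they lay inside the tray, clear of the plank, with the tape measure unmoved. The job is handed in at about 20 s of the 67 s allowed; the station gave no verdict.

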